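# Make up two gift sets at the packing bench

### The job

Make up two gift sets from the stock on the bench. The long tray takes the cream jar in its wide middle cell, the pump bottle in the end cell beside the tab and the upright carton in the other end cell; the short tray takes the oval bottle in its wide cell and the dropper bottle in its narrow cell. Set each piece down upright on the floor of its cell rather than dropping it, and leave the flat tin, the plain bottle and the flat carton where they are.

Things in the scene. Friction and masses are not known exactly. Their poses are not given: they have to be found in the camera images.
- pump_mid (a point): pump bottle: round white plastic bottle, 42 mm diameter up to 50 mm, sloping shoulder, then a grey pump head whose nozzle sticks out 30 mm from the bottle's axis (along its x); 76 mm tall, about 110 g. Point on its axis, 38 mm above its underside; z is up the bottle
- jar_mid (a point): cream jar: wide round white jar with a grey screw lid, 60 mm diameter, 64 mm tall, about 150 g. Point on its axis, 32 mm above its underside
- carton_mid (a point): upright carton: plain brown cardboard box standing on end, 46 mm (its x) by 36 mm (its y), 76 mm tall, about 90 g. Point at its centre, 38 mm above its underside
- oval_mid (a point): oval bottle: flattened white plastic bottle with a small grey cap, body 54 mm (its x) by 30 mm (its y, flat sides 24 mm long) up to 58 mm, cap 30 by 20 mm; 76 mm tall, about 100 g. Point on its axis, 38 mm above its underside
- dropper_mid (a point): dropper bottle: slim amber glass bottle, 34 mm diameter up to 42 mm, then a black collar (20 mm diameter) and a thin rubber bulb; 74 mm tall, about 90 g. Point on its axis, 37 mm above its underside
- long_tray: three-cell cardboard tray, fixed to the bench, 242 mm (its x) by 112 mm (its y), floor 3 mm thick, walls and dividers 15 mm high. Cells are 104 mm along y; the middle one, 84 mm along x, is at the centre, the end ones, 72 mm along x, are centred at x = +81 and -81 mm. A flat tab (50 mm wide, 28 mm out) marks the +x end, away from the robot. Origin: centre of underside, z up; yaw within 0.35 rad
- short_tray: two-cell cardboard tray, fixed to the bench, 151 mm (its x) by 112 mm (its y), floor 3 mm thick, walls and divider 15 mm high. Cells are 104 mm along y; the wide one (84 mm along x), nearer the robot, is centred at x = -29.5 mm, the narrow one (56 mm along x) at x = +43.5 mm. Origin: centre of underside, z up; yaw within 0.45 rad
- tin_mid (a point): flat tin: low round aluminium tin, 62 mm diameter, 27 mm tall; not wanted, stays. Point on its axis, 13.5 mm above its underside
- plain_bottle_mid (a point): plain bottle: round white bottle with a broad grey cap and no pump, 42 mm diameter, 76 mm tall; not wanted, stays. Point on its axis, 38 mm above its underside
- flat_carton_mid (a point): flat carton: brown cardboard box lying flat, 70 mm (its x) by 46 mm (its y), 26 mm tall; not wanted, stays. Point at its centre, 13 mm above its underside
Not all that is in view belongs to the job. Leave any red look-alike of the part that bears pump_mid alone.

How it is judged (in metres and radians):
At the end, for the whole second after the job is handed in: Jar, pump bottle, upright carton (long tray), oval and dropper bottle (short tray) each stand in their own cell: centre inside it, within 5 mm of standing on its floor, tilted under 0.1 rad, at rest. Tin, plain bottle and flat carton within 25 mm of their starts (x of pump_mid in the frame of long_tray between 0.045 and 0.117 m and y of pump_mid in the frame of long_tray between -0.052 and 0.052 m and z of pump_mid in the frame of long_tray between 0.036 and 0.046 m and angle between each of pump_mid, jar_mid, carton_mid, oval_mid, dropper_mid's own z axis and vertical below 0.1 rad and linear speed of each of pump, jar, carton, oval, dropper below 0.02 m/s and angular speed of each of pump, jar, carton, oval, dropper below 0.2 rad/s and x of jar_mid in the frame of long_tray between -0.042 and 0.042 m and y of jar_mid in the frame of long_tray between -0.052 and 0.052 m and z of jar_mid in the frame of long_tray between 0.03 and 0.04 m and x of carton_mid in the frame of long_tray between -0.117 and -0.045 m and y of carton_mid in the frame of long_tray between -0.052 and 0.052 m and z of carton_mid in the frame of long_tray between 0.036 and 0.046 m and x of oval_mid in the frame of short_tray between -0.0715 and 0.0125 m and y of oval_mid in the frame of short_tray between -0.052 and 0.052 m and z of oval_mid in the frame of short_tray between 0.036 and 0.046 m and x of dropper_mid in the frame of short_tray between 0.0155 and 0.0715 m and y of dropper_mid in the frame of short_tray between -0.052 and 0.052 m and z of dropper_mid in the frame of short_tray between 0.035 and 0.045 m and distance of each of tin_mid, plain_bottle_mid, flat_carton_mid from where it was at the start of the episode below 0.025 m); the robot touches nothing.
It fails at once if a piece is dropped: it moves faster than 0.7 m/s with its centre less than 60 mm above the bench ((height (world z) of pump_mid below 0.06 m and linear speed of pump above 0.7 m/s) or (height (world z) of jar_mid below 0.06 m and linear speed of jar above 0.7 m/s) or (height (world z) of carton_mid below 0.06 m and linear speed of carton above 0.7 m/s) or (height (world z) of oval_mid below 0.06 m and linear speed of oval above 0.7 m/s) or (height (world z) of dropper_mid below 0.06 m and linear speed of dropper above 0.7 m/s)).
It fails at once if the flat tin, the plain bottle or the flat carton is shifted by more than 25 mm or knocked over (distance of any of tin_mid, plain_bottle_mid, flat_carton_mid from where it was at the start of the episode above 0.025 m).
It also fails if it takes over 138 s, if anything falls off the work surface, if the arm or the gripper's body presses on something with over 40 N, if the wrist force passes 120 N, or if a joint passes its speed limit or range.

### The arm

A 6-joint arm with a two-finger parallel gripper is mounted at the origin on the work surface. World frame = base frame: x ahead of the robot, y to its left, z up, the work surface at z = 0. Lengths are in m, angles in degrees, forces in N, time in s.
With the tool pointing down it reaches from about 0.275 to 0.85 m from the base axis. Payload 19 kg.
Tool frame: the origin (TCP) lies between the finger pads; the fingertips stand tip_reach ahead of it and the grasp point (between the pads) lies 5 mm behind it (tip_reach is the distance from the TCP to the fingertips, in m); z points along the fingers, y is the line along which they close (so a half turn about z gives the same grasp; the last joint's range is limited). The gripper opens to 85 mm and grips with 20 to 120 N. Pads are 22 mm wide; open, the fingers measure 114 mm over their backs; the gripper's body (76 mm by 85 mm) begins 54 mm behind the grasp point. The pads swing forward as they close: fully open they stand 13 mm farther back than shut.
Start: joints at [68.125, 8.623, 82.357, -0, 89.026, -7.678], TCP at [0.141, 0.557, 0.245] pointing down, gripper open.
Joint ranges: [-160.23, 160.23], [-39.13, 120.54], [6.94, 153.29], [-79.49, 259.48], [9.18, 160.14], [-161.06, 161.06]. Speed limits (degrees/s): [108.29, 108.29, 127.2, 172.46, 172.46, 172.46].

### API

Orientations are given as [roll, pitch, yaw] about the fixed x, y, z axes, in that order (R = Rz(yaw) Ry(pitch) Rx(roll)).
In Python, from cell import observe, capture, job_done, tip_reach gives the robot as it stands.
- The arm moves only by the tool apply_moves, never from a script. Its argument "rows" is a list of rows, each a list of 3 entries, a list of its own where there are three numbers: the finger opening in m, from 0 to 0.0854, then the shift along the tool's x, y, z in m, then the turn, a rotation vector about the tool's x, y, z in degrees. A call has 1 to 8 rows; each row shifts and turns the commanded pose from where the row before left it, along the tool's axes as they then stand; what a row does not reach is not made up. A row lasts 1/10 s, in which the tool goes at most 50 mm and 8.59 degrees, less where a joint would pass 70% of its speed; a pose out of reach is approached as far as the arm can. A call with a gripper value outside its range is refused whole. The fingers move at their own pace and stop on an object; "squeeze" is the grip in N (left out, the last holds). Time passes only in rows, so rows that do not move let the fingers close. It gives the time, the measured TCP pose, the force, the opening and the grip force at its end, in the units of the state.
- observe(): the state, without advancing time (a new reading comes with each control period).
- capture(name): name is "side" or "top" or "wrist"; returns a dict with "img" (384x512x3 uint8, red, green, blue), "K" (3x3 intrinsics, pixels), "position" and "attitude" of the camera in the world. Camera axes: x right, y up, looking along -z (the intrinsics and any distortion apply to the point x, -y, -z); pixel columns grow to the right and rows downward; lengths in m; the calibration is good to about 2 mm. The wrist camera is an equidistant fisheye: a pixel r from the principal point sees the ray r / f radians off the axis. A picture is of the moment at which its call begins. There is no depth.
- job_done(): hands the job in; it is judged then, once.
The state is a dict: "t": time; "joints": joint angles; "qd": joint speeds; "tau": joint torques, N m; "tool_pos": TCP position; "tcp_rot": TCP orientation; "wrist_force": force on the tool from outside, world axes, zero at the start; "ft_torque": the same for the moment, N m; "width": finger opening in m; "gripper_force": force on a finger pad.
Only numpy, scipy, OpenCV 4.12 (cv2) and the standard library are available. Lean on these libraries where they do the work, as an engineer would, in place of code of your own. Each camera call takes 0.05 s, during which the arm holds its last target. There are 200 camera calls.

## Working session

There is one attempt and no reset: what is moved stays moved. The work goes in short steps, Python scripts to look and compute and a tool call to move; the robot and the scene stay as the last step left them, time stands still between calls to the robot, and variables do not carry over. Pictures are saved under pics/ and viewed, at most 14 in all, crops included, and the job is handed in when it is done.

Besides the shell and the picture viewer there is one more tool, called by a JSON object that holds its "name" and its "arguments". apply_moves: Moves the arm, as the interface text tells. Its arguments: {"type":"object","properties":{"rows":{"type":"array"},"squeeze":{"type":"number"}},"required":["rows"]}

```bash
ls; mkdir -p pics
python3 - <<'E'
from cell import observe,capture,tip_reach
import cv2,pickle
print(tip_reach,observe())
for n in("top","side"):
    c=capture(n);pickle.dump(c,open(n+".pkl","wb"));cv2.imwrite(f"pics/{n}0.png",cv2.resize(c["img"][:,:,::-1],(800,600),interpolation=cv2.INTER_CUBIC))
    print(n,c["K"],c["position"],c["attitude"],[k for k in c])
E
```

```text
pics
0.014 {'t': 0.0, 'joints': array([ 6.81248133e+01,  8.64889536e+00,  8.23910160e+01,  2.59907852e-03,
        8.90248732e+01, -7.67747549e+00]), 'qd': array([ 0.00864469, -0.09745298, -0.19988375, -0.08451864, -0.02552389,
       -0.06406428]), 'tau': array([-1.99579728e-03, -7.13065052e+01, -5.70870423e+01, -3.11363528e-04,
        9.15378478e-03, -8.75008823e-05]), 'tool_pos': array([0.14095413, 0.55723818, 0.24471316]), 'tcp_rot': array([-1.79936143e+02, -1.12303571e-02,  1.65802237e+02]), 'wrist_force': array([-0.17483909, -0.23644313, -0.08406599]), 'ft_torque': array([-0.02608432, -0.00350534, -0.0019552 ]), 'gripper_force': 0.0, 'width': 0.0852266182607637}
top [[361.38755873   0.         260.59574722]
 [  0.         361.38755873 191.34272557]
 [  0.           0.           1.        ]] [0.41294204 0.07637609 0.86915726] [  9.65064817  -0.53810955 -90.46485117] ['img', 'K', 'position', 'attitude']
side [[403.67712698   0.         252.19967125]
 [  0.         403.67712698 192.53609644]
 [  0.           0.           1.        ]] [0.24951746 0.72944293 0.90133022] [  41.17635445   -1.06451    -153.59523803] ['img', 'K', 'position', 'attitude']
```

View pics/top0.png

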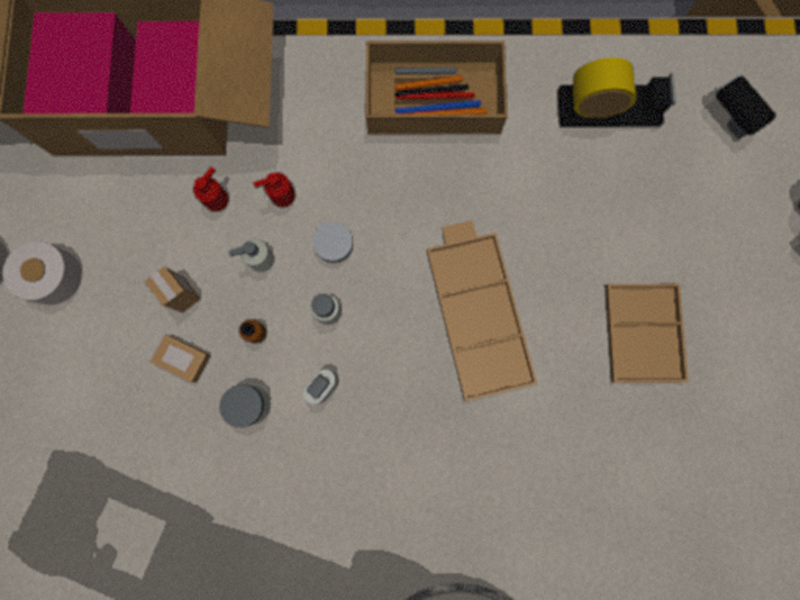

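View pics/side0.png

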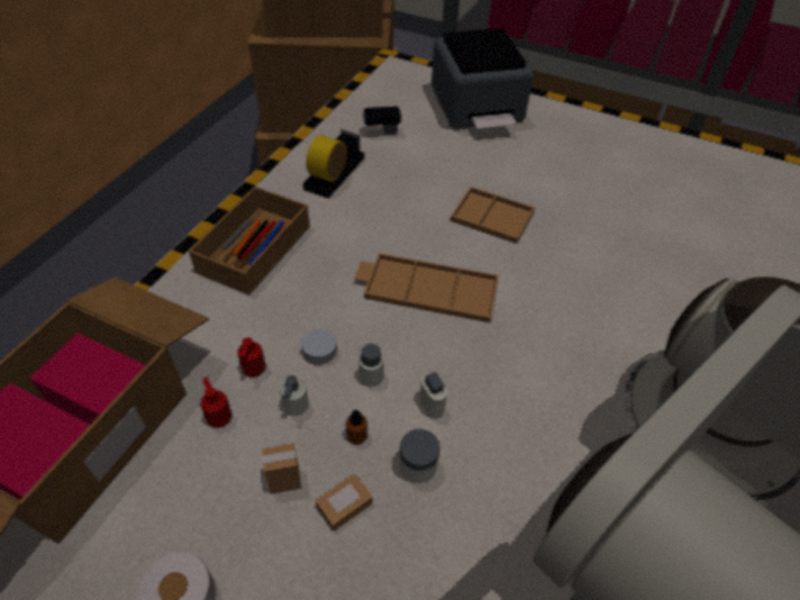

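Top view (800x600): the pump candidates are the white one with a grey nozzle at (252,253), the red ones at (210,190) and (278,188), and the plain bottle without a nozzle at (325,306). The white one at (252,253) fits the description. The jar is at (242,405), upright carton (172,290), flat carton (180,358), dropper (252,330), oval (320,386) and tin (332,241). The long tray is around (482,315) and the short tray around (645,333). Next I'll enlarge to confirm.

```bash
cat > h.py <<'E'
import numpy as np,cv2,pickle
from scipy.spatial.transform import Rotation as R
def rot(a): return R.from_euler("xyz",a,degrees=True).as_matrix()
def ray(c,p):
    d=np.linalg.inv(c["K"])@[p[0],p[1],1]; return rot(c["attitude"])@(d*[1,-1,-1])
def at(c,p,z):
    d=ray(c,p); o=np.array(c["position"]); return o+d*(z-o[2])/d[2]
def proj(c,P):
    v=rot(c["attitude"]).T@(np.array(P)-c["position"]); v=c["K"]@(v*[1,-1,-1]); return v[:2]/v[2]
E
python3 - <<'E'
import pickle,cv2
c=pickle.load(open("top.pkl","rb"))["img"][:,:,::-1]
cv2.imwrite("pics/cropA.png",cv2.resize(c[135:285,85:235],(600,600),interpolation=cv2.INTER_CUBIC))
cv2.imwrite("pics/cropB.png",cv2.resize(c[130:270,260:450],(760,560),interpolation=cv2.INTER_CUBIC))
E
```

```text
(no output)
```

View pics/cropA.png

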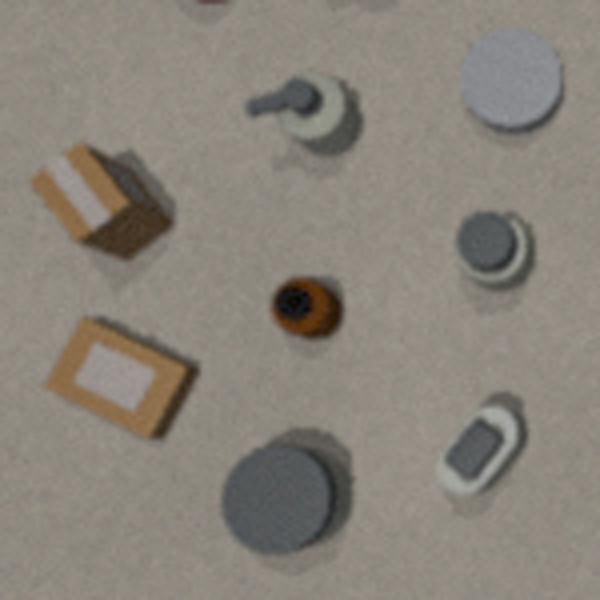

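View pics/cropB.png

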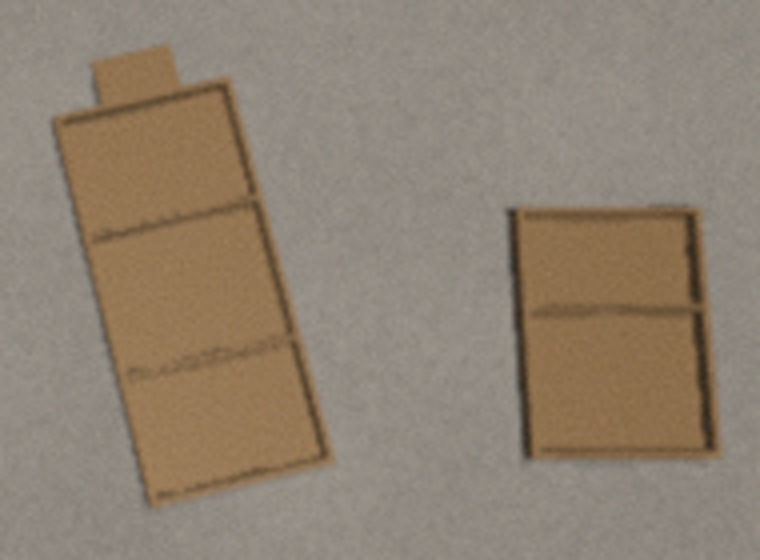

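Crop A confirms the white pump bottle: body ring about (311,107), head (302,97), nozzle tip (250,108). The plain bottle at (487,241) has no nozzle, and the red ones are outside the crop. Crop B shows the long tray with its tab at top left and the divider lines, and the short tray with its narrow cell at the top.

```bash
cat > m.py <<'E'
from h import *
c=pickle.load(open("top.pkl","rb"));s=pickle.load(open("side.pkl","rb"))
A=lambda p:(p[0]/4+85-.375,p[1]/4+135-.375)
B=lambda p:(p[0]/4+260-.375,p[1]/4+130-.375)
pts={"pump_sh":((311,107),.050),"pump_head":((302,97),.074),"pump_noz":((250,108),.072),"jar":((278,499),.064),"dropper":((294,301),.074),"oval":((474,449),.076),"tin":((512,78),.027),"plain":((487,241),.076)}
for k,(p,z) in pts.items():
    P=at(c,A(p),z); print(k,P.round(4),"side800",(proj(s,P)*1.5625).round())
for n,q,z,f in(("carton",[(35,181),(84,144),(130,200),(82,241)],.076,A),("flat",[(88,319),(195,368),(152,437),(47,383)],.026,A),("ovalcap",[(472,417),(506,443),(476,481),(443,456)],.076,A),
  ("long",[(55,118),(230,80),(330,460),(152,503)],.015,B),("short",[(516,209),(697,209),(716,457),(528,457)],.015,B)):
    P=np.array([at(c,f(p),z) for p in q]); e=np.roll(P,-1,0)-P
    print(n,P.mean(0).round(4),"edges",np.linalg.norm(e,axis=1).round(3),"dirs",np.degrees(np.arctan2(e[:,1],e[:,0])).round(1),"side800",(proj(s,P.mean(0))*1.5625).round())
E
python3 m.py
```

```text
pump_sh [0.6244 0.2955 0.05  ] side800 [294. 389.]
pump_head [0.624  0.2943 0.074 ] side800 [294. 380.]
pump_noz [0.6183 0.324  0.072 ] side800 [286. 397.]
jar [0.4006 0.3015 0.064 ] side800 [421. 446.]
dropper [0.5081 0.2943 0.074 ] side800 [359. 409.]
oval [0.4265 0.1933 0.076 ] side800 [435. 380.]
tin [0.6475 0.1818 0.027 ] side800 [320. 342.]
plain [0.5406 0.1882 0.076 ] side800 [372. 351.]
carton [0.5701 0.4134 0.076 ] edges [0.033 0.042 0.034 0.044] dirs [ -51.  -139.4  132.4   39.7] side800 [281. 456.]
flat [0.4705 0.406  0.026 ] edges [0.07  0.045 0.07  0.043] dirs [-114.5  150.1   63.2  -29.9] side800 [345. 497.]
ovalcap [0.4264 0.1932 0.076 ] edges [0.023 0.026 0.023 0.026] dirs [-127.1  141.8   53.3  -36.3] side800 [435. 380.]
long [ 0.5337 -0.0444  0.015 ] edges [0.11  0.236 0.108 0.237] dirs [ -77.7 -167.6  102.8   13. ] side800 [432. 284.]
short [ 0.5048 -0.2961  0.015 ] edges [0.11  0.148 0.111 0.148] dirs [-90.4 179.2  89.5  -1.1] side800 [493. 212.]
```

The geometry is consistent: every side reprojection is within a few pixels, the edge lengths match, and all reaches are within range. Next is a small planner that only prints the rows.

```bash
cat > plan.py <<'E'
# usage: plan.py x,y,z,ydir ... ; prints the rows (tool axes, m / deg) from the present pose; tool kept pointing down
import sys,numpy as np
from cell import observe
from h import R
o=observe(); p=np.array(o["tool_pos"]); M=R.from_euler("xyz",o["tcp_rot"],degrees=True)
print("at",p.round(4),np.round(o["tcp_rot"],1),"t",round(o["t"],1),"w",round(o["width"],4))
for a in sys.argv[1:]:
    x,y,z,d=map(float,a.split(",")); T=R.from_euler("xyz",[180,0,d+90],degrees=True)
    rv=(M.inv()*T).as_rotvec(degrees=True); q=np.array([x,y,z])
    n=max(1,int(np.ceil(max(np.linalg.norm(q-p)/.047,np.linalg.norm(rv)/8.2-1e-6))))
    print("->",a,n,"rows")
    for i in range(n):
        s=M.inv().apply((q-p)/n).round(3); t=(rv/n).round(1)
        print(s.tolist(),t.tolist()); p=p+M.apply(s); M=M*R.from_rotvec(t,degrees=True)
E
python3 plan.py .4006,.3015,.17,103 .4006,.3015,.028,103
```

```text
at [0.141  0.5572 0.2447] [-179.9   -0.   165.8] t 0.1 w 0.0854
-> .4006,.3015,.17,103 8 rows
[-0.039, -0.023, 0.009] [-0.0, -0.0, -3.4]
[-0.033, -0.022, 0.008] [-0.0, -0.0, -3.4]
[-0.028, -0.021, 0.007] [-0.0, -0.0, -3.4]
[-0.023, -0.02, 0.006] [-0.0, -0.0, -3.4]
[-0.019, -0.019, 0.006] [-0.0, -0.0, -3.4]
[-0.016, -0.017, 0.005] [-0.0, -0.0, -3.4]
[-0.013, -0.016, 0.004] [-0.0, -0.0, -3.4]
[-0.011, -0.014, 0.004] [-0.0, -0.0, -3.4]
-> .4006,.3015,.028,103 5 rows
[-0.013, -0.021, 0.034] [-0.0, -0.0, 0.0]
[-0.011, -0.017, 0.027] [-0.0, -0.0, 0.0]
[-0.009, -0.014, 0.021] [-0.0, -0.0, 0.0]
[-0.007, -0.011, 0.017] [-0.0, -0.0, 0.0]
[-0.005, -0.009, 0.014] [-0.0, -0.0, 0.0]
```

```bash
sed -i 's|(q-p)/n).round|(q-p)/(n-i)).round|' plan.py; python3 plan.py .4006,.3015,.17,103 .4006,.3015,.028,103
```

```text
at [0.141  0.5572 0.2447] [-179.9   -0.   165.8] t 0.1 w 0.0854
-> .4006,.3015,.17,103 8 rows
[-0.039, -0.023, 0.009] [-0.0, -0.0, -3.4]
[-0.038, -0.025, 0.009] [-0.0, -0.0, -3.4]
[-0.036, -0.028, 0.009] [-0.0, -0.0, -3.4]
[-0.035, -0.03, 0.01] [-0.0, -0.0, -3.4]
[-0.033, -0.031, 0.009] [-0.0, -0.0, -3.4]
[-0.031, -0.034, 0.01] [-0.0, -0.0, -3.4]
[-0.029, -0.035, 0.009] [-0.0, -0.0, -3.4]
[-0.026, -0.037, 0.01] [-0.0, -0.0, -3.4]
-> .4006,.3015,.028,103 4 rows
[-0.0, 0.0, 0.035] [-0.0, -0.0, 0.0]
[-0.0, 0.0, 0.036] [-0.0, -0.0, 0.0]
[-0.0, 0.0, 0.035] [-0.0, -0.0, 0.0]
[-0.0, 0.0, 0.036] [-0.0, -0.0, 0.0]
```

{"name": "apply_moves", "arguments": {"rows": [[0.085,[-0.039,-0.023,0.009],[0,0,-3.4]],[0.085,[-0.038,-0.025,0.009],[0,0,-3.4]],[0.085,[-0.036,-0.028,0.009],[0,0,-3.4]],[0.085,[-0.035,-0.03,0.01],[0,0,-3.4]],[0.085,[-0.033,-0.031,0.009],[0,0,-3.4]],[0.085,[-0.031,-0.034,0.01],[0,0,-3.4]],[0.085,[-0.029,-0.035,0.009],[0,0,-3.4]],[0.085,[-0.026,-0.037,0.01],[0,0,-3.4]]], "squeeze": 50}}

```text
t: 0.9
tool_pos: [0.4015, 0.2999, 0.1699]
tcp_rot: [-180.0, 0.0, -166.9]
wrist_force: [0.7, 1.1, -0.2]
width: 0.0848
gripper_force: 0.0
```

{"name": "apply_moves", "arguments": {"rows": [[0.085,[0,0,0],[0,0,0]],[0.085,[0,0,0],[0,0,0]]]}}

```text
t: 1.1
tool_pos: [0.4008, 0.3007, 0.1699]
tcp_rot: [-180.0, -0.1, -167.1]
wrist_force: [0.4, -0.0, 0.5]
width: 0.0849
gripper_force: 0.0
```

```bash
python3 plan.py .4006,.3015,.028,103
python3 - <<'E'
from cell import capture
import cv2,pickle
c=capture("wrist");pickle.dump(c,open("w.pkl","wb"));cv2.imwrite("pics/w0.png",cv2.resize(c["img"][:,:,::-1],(800,600)))
print(c["K"],c["position"],c["attitude"])
E
```

```text
at [0.4008 0.3007 0.1699] [-1.800e+02 -1.000e-01 -1.671e+02] t 1.1 w 0.0849
-> .4006,.3015,.028,103 4 rows
[-0.0, 0.0, 0.035] [-0.0, -0.0, -0.0]
[-0.0, 0.0, 0.036] [-0.0, -0.0, -0.0]
[-0.0, 0.0, 0.035] [-0.0, -0.0, -0.0]
[-0.0, 0.001, 0.036] [-0.0, -0.0, -0.0]
[[297.31863964   0.         260.54525014]
 [  0.         297.31863964 193.6986538 ]
 [  0.           0.           1.        ]] [0.33339272 0.28425186 0.29911189] [-1.60360626e+01  9.28690670e-03  1.02849252e+02]
```

View pics/w0.png

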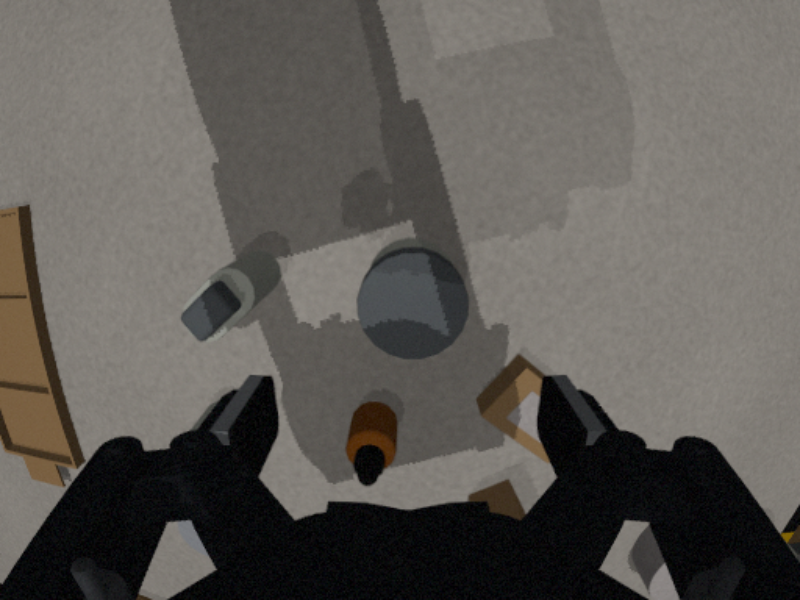

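The wrist view shows the jar lid centred at (413,303), between and ahead of the fingers. The oval cap is at (211,310) and the dropper bulb at (369,466). I'll check these against the top view estimates.

```bash
cat >> h.py <<'E'
def wat(c,p,z):
    K=c["K"]; d=np.array([p[0]-K[0,2],p[1]-K[1,2]])/K[0,0]; r=np.linalg.norm(d)
    v=rot(c["attitude"])@np.array([d[0]/r*np.sin(r),-d[1]/r*np.sin(r),-np.cos(r)]); o=np.array(c["position"]); return o+v*(z-o[2])/v[2]
E
python3 - <<'E'
from h import *
c=pickle.load(open("w.pkl","rb"))
for n,p,z in(("jar",(413,303),.064),("oval",(211,310),.076),("ovalends",(187,328),.076),("",(236,292),.076),("drop",(369,470),.074)):print(n,wat(c,np.array(p)/1.5625,z).round(4))
E
```

```text
jar [0.3988 0.3023 0.064 ]
oval [0.4232 0.1972 0.076 ]
ovalends [0.4371 0.1835 0.076 ]
 [0.4101 0.2104 0.076 ]
drop [0.5021 0.2995 0.074 ]
```

{"name": "apply_moves", "arguments": {"rows": [[0.085,[0,0.001,0.035],[0,0,0]],[0.085,[0,0,0.035],[0,0,0]],[0.085,[0,0,0.036],[0,0,0]]]}}

```text
t: 1.45
tool_pos: [0.3995, 0.3037, 0.0637]
tcp_rot: [180.0, 0.1, -166.9]
wrist_force: [0.6, 0.5, -0.8]
width: 0.0851
gripper_force: 0.0
```

{"name": "apply_moves", "arguments": {"rows": [[0.085,[0,0,0.036],[0,0,0]],[0.085,[0,0,0],[0,0,0]],[0.05,[0,0,0],[0,0,0]],[0.05,[0,0,0],[0,0,0]],[0.05,[0,0,0],[0,0,0]],[0.05,[0,0,0],[0,0,0]]], "squeeze": 50}}

```text
t: 2.05
tool_pos: [0.4011, 0.3034, 0.0306]
tcp_rot: [179.9, 0.2, -167.0]
wrist_force: [-4.2, 1.3, 8.2]
width: 0.0591
gripper_force: 53.8
```

```bash
python3 plan.py .400,.3035,.15,103 .5337,-.0444,.15,103 .5337,-.0444,.032,103
```

```text
at [0.4011 0.3034 0.0306] [ 179.9    0.2 -167. ] t 2.0 w 0.0591
-> .400,.3035,.15,103 3 rows
[0.0, 0.0, -0.04] [0.0, 0.1, 0.0]
[0.0, 0.0, -0.04] [0.0, 0.1, 0.0]
[0.001, 0.0, -0.039] [0.0, 0.1, 0.0]
-> .5337,-.0444,.15,103 8 rows
[-0.007, -0.046, -0.0] [0.0, -0.0, 0.0]
[-0.006, -0.046, -0.0] [0.0, -0.0, 0.0]
[-0.007, -0.046, -0.0] [0.0, -0.0, 0.0]
[-0.006, -0.046, -0.0] [0.0, -0.0, 0.0]
[-0.007, -0.046, -0.0] [0.0, -0.0, 0.0]
[-0.006, -0.046, -0.0] [0.0, -0.0, 0.0]
[-0.007, -0.046, -0.0] [0.0, -0.0, 0.0]
[-0.006, -0.047, -0.001] [0.0, -0.0, 0.0]
-> .5337,-.0444,.032,103 3 rows
[-0.0, 0.0, 0.039] [0.0, -0.0, 0.0]
[-0.0, 0.0, 0.04] [0.0, -0.0, 0.0]
[-0.0, 0.0, 0.039] [0.0, -0.0, 0.0]
```

{"name": "apply_moves", "arguments": {"rows": [[0.05,[0,0,-0.02],[0,0,0]],[0.05,[0,0,-0.04],[0,0,0]],[0.05,[0,0,-0.04],[0,0,0]],[0.05,[0,0,-0.02],[0,0,0]]]}}

```text
t: 2.45
tool_pos: [0.4012, 0.3031, 0.1533]
tcp_rot: [179.9, 0.3, -167.0]
wrist_force: [0.1, -0.4, -1.8]
width: 0.0586
gripper_force: 54.3
```

{"name": "apply_moves", "arguments": {"rows": [[0.05,[-0.006,-0.038,0],[0,0,0]],[0.05,[-0.006,-0.046,0],[0,0,0]],[0.05,[-0.007,-0.046,0],[0,0,0]],[0.05,[-0.006,-0.046,0],[0,0,0]],[0.05,[-0.007,-0.046,0],[0,0,0]],[0.05,[-0.006,-0.046,0],[0,0,0]],[0.05,[-0.007,-0.046,0],[0,0,0]],[0.05,[-0.006,-0.046,0],[0,0,0]]]}}

```text
t: 3.25
tool_pos: [0.5317, -0.0388, 0.1502]
tcp_rot: [-179.9, 0.1, -167.0]
wrist_force: [1.5, 0.8, -1.4]
width: 0.0587
gripper_force: 54.4
```

```bash
python3 plan.py .5337,-.0444,.055,103 .5337,-.0444,.0335,103
```

```text
at [ 0.5317 -0.0388  0.1502] [-1.799e+02  1.000e-01 -1.670e+02] t 3.2 w 0.0587
-> .5337,-.0444,.055,103 3 rows
[-0.0, -0.002, 0.032] [-0.0, 0.0, -0.0]
[-0.0, -0.002, 0.032] [-0.0, 0.0, -0.0]
[-0.0, -0.002, 0.031] [-0.0, 0.0, -0.0]
-> .5337,-.0444,.0335,103 1 rows
[-0.0, 0.0, 0.022] [-0.1, 0.1, -0.0]
```

{"name": "apply_moves", "arguments": {"rows": [[0.05,[0,-0.002,0.035],[0,0,0]],[0.05,[0,-0.001,0.035],[0,0,0]],[0.05,[0,0,0.025],[0,0,0]],[0.05,[0,0,0.012],[0,0,0]],[0.05,[0,0,0.004],[0,0,0]],[0.05,[0,0,0],[0,0,0]],[0.05,[0,0,0],[0,0,0]]]}}

```text
t: 3.95
tool_pos: [0.5324, -0.0398, 0.0388]
tcp_rot: [-179.9, 0.1, -167.0]
wrist_force: [-0.5, 0.2, -0.9]
width: 0.0586
gripper_force: 54.6
```

{"name": "apply_moves", "arguments": {"rows": [[0.05,[0,-0.002,0.003],[0,0,0]],[0.05,[0,0,0.001],[0,0,0]],[0.05,[0,0,0.001],[0,0,0]],[0.05,[0,0,0],[0,0,0]]]}}

```text
t: 4.35
tool_pos: [0.5325, -0.0419, 0.0336]
tcp_rot: [-180.0, 0.1, -167.0]
wrist_force: [-7.3, -2.3, 16.4]
width: 0.0589
gripper_force: 55.3
```

{"name": "apply_moves", "arguments": {"rows": [[0.05,[0,0,-0.001],[0,0,0]],[0.064,[0,0,0],[0,0,0]],[0.07,[0,0,0],[0,0,0]],[0.073,[0,0,0],[0,0,0]],[0.073,[0,0,-0.02],[0,0,0]],[0.073,[0,0,-0.04],[0,0,0]],[0.073,[0,0,-0.045],[0,0,0]]]}}

```text
t: 5.05
tool_pos: [0.5313, -0.0415, 0.1386]
tcp_rot: [179.9, -0.1, -167.0]
wrist_force: [1.7, -0.9, 0.3]
width: 0.0729
gripper_force: 0.0
```

```bash
python3 plan.py .5701,.4134,.17,131 .5701,.4134,.035,131
python3 - <<'E'
from cell import capture
import cv2,pickle
c=capture("top");pickle.dump(c,open("top1.pkl","wb"));cv2.imwrite("pics/t1.png",cv2.resize(c["img"][130:270,250:440,::-1],(760,560)))
E
```

```text
at [ 0.5313 -0.0415  0.1386] [ 1.799e+02 -1.000e-01 -1.670e+02] t 5.0 w 0.0729
-> .5701,.4134,.17,131 10 rows
[-0.014, 0.043, -0.003] [0.0, -0.0, -2.8]
[-0.016, 0.043, -0.003] [0.0, -0.0, -2.8]
[-0.018, 0.042, -0.003] [0.0, -0.0, -2.8]
[-0.02, 0.041, -0.003] [0.0, -0.0, -2.8]
[-0.022, 0.04, -0.003] [0.0, -0.0, -2.8]
[-0.024, 0.039, -0.003] [0.0, -0.0, -2.8]
[-0.026, 0.037, -0.003] [0.0, -0.0, -2.8]
[-0.028, 0.036, -0.003] [0.0, -0.0, -2.8]
[-0.03, 0.035, -0.004] [0.0, -0.0, -2.8]
[-0.031, 0.033, -0.003] [0.0, -0.0, -2.8]
-> .5701,.4134,.035,131 3 rows
[-0.0, 0.0, 0.045] [0.0, -0.0, 0.0]
[-0.0, 0.0, 0.045] [0.0, -0.0, 0.0]
[-0.0, 0.0, 0.045] [0.0, -0.0, 0.0]
```

View pics/t1.png

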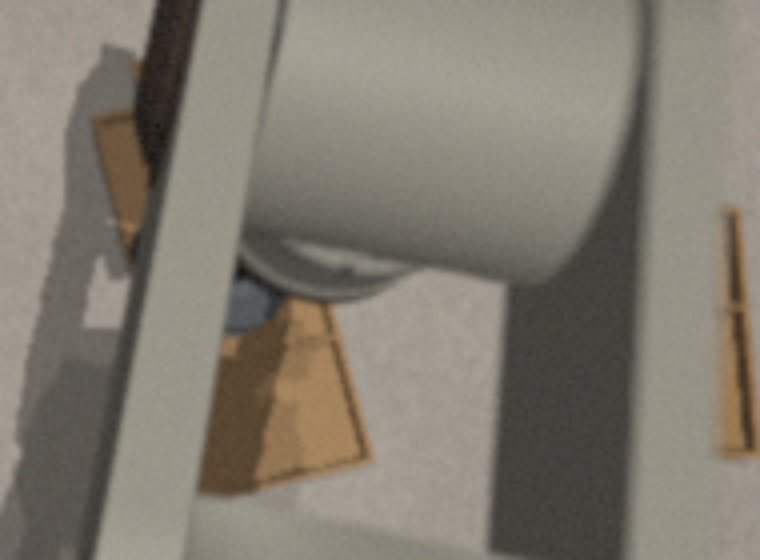

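The arm hides most of the view. The grey jar lid shows in the middle cell at about (245,305). Next is the carton.

{"name": "apply_moves", "arguments": {"rows": [[0.07,[-0.014,0.043,-0.004],[0,0,-2.8]],[0.07,[-0.016,0.043,-0.004],[0,0,-2.8]],[0.07,[-0.018,0.042,-0.004],[0,0,-2.8]],[0.07,[-0.02,0.041,-0.003],[0,0,-2.8]],[0.07,[-0.022,0.04,-0.003],[0,0,-2.8]],[0.07,[-0.024,0.039,-0.003],[0,0,-2.8]],[0.07,[-0.026,0.037,-0.003],[0,0,-2.8]],[0.07,[-0.028,0.036,-0.003],[0,0,-2.8]]]}}

```text
t: 5.9
tool_pos: [0.5626, 0.3237, 0.1653]
tcp_rot: [-180.0, -0.0, -144.5]
wrist_force: [0.7, -0.0, 0.9]
width: 0.0702
gripper_force: 0.0
```

{"name": "apply_moves", "arguments": {"rows": [[0.07,[-0.03,0.035,-0.003],[0,0,-2.8]],[0.07,[-0.031,0.033,-0.003],[0,0,-2.8]],[0.07,[0,0,0],[0,0,0]],[0.07,[0,0,0],[0,0,0]]]}}

```text
t: 6.3
tool_pos: [0.5705, 0.4135, 0.1704]
tcp_rot: [180.0, -0.1, -138.9]
wrist_force: [0.5, -0.4, -0.1]
width: 0.0703
gripper_force: 0.0
```

```bash
python3 plan.py .5701,.4134,.035,131
python3 - <<'E'
from cell import capture
import cv2,pickle
c=capture("wrist");pickle.dump(c,open("w1.pkl","wb"));cv2.imwrite("pics/w1.png",cv2.resize(c["img"][:,:,::-1],(800,600)))
E
```

```text
at [0.5705 0.4135 0.1704] [ 1.800e+02 -1.000e-01 -1.389e+02] t 6.3 w 0.0703
-> .5701,.4134,.035,131 3 rows
[0.0, 0.0, 0.045] [0.0, -0.0, 0.0]
[0.0, 0.0, 0.045] [0.0, -0.0, 0.0]
[0.0, 0.0, 0.045] [0.0, -0.0, 0.0]
```

View pics/w1.png

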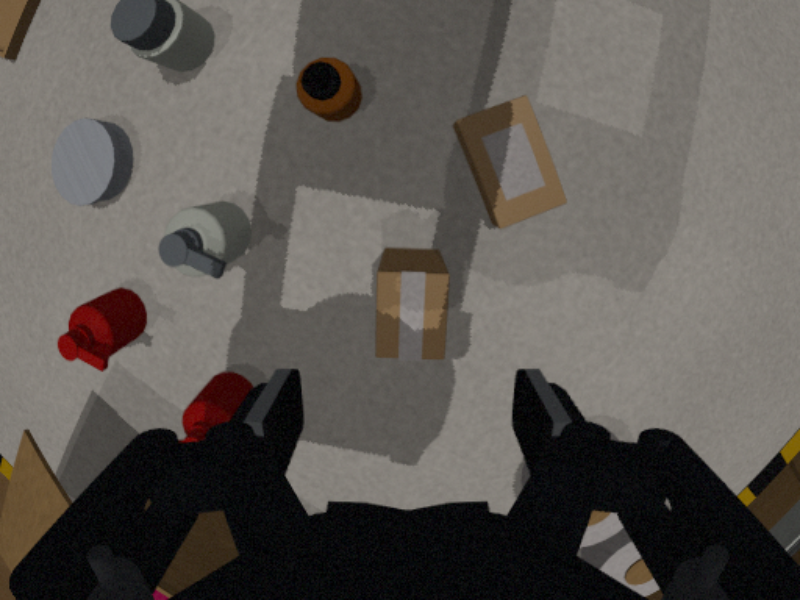

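The wrist view shows the carton top square to the fingers at (376..448, 272..358). The pump head is at (180,247) with its nozzle to (218,270), and the dropper bulb at (321,82). The red look-alikes at (105,325) and (215,405) are clear of the fingers.

Run:
```python
from h import *
c=pickle.load(open("w1.pkl","rb"))
for n,p,z in(("carton",(412,315),.076),("pumphead",(180,247),.074),("noz",(218,270),.072),("drop",(321,82),.074),("redtop",(75,345),.074),("redtop",(200,425),.074)):print(n,wat(c,np.array(p)/1.5625,z).round(4))
```

```text
carton [0.5703 0.4148 0.076 ]
pumphead [0.6238 0.2976 0.074 ]
noz [0.6202 0.3221 0.072 ]
drop [0.5113 0.305  0.074 ]
redtop [0.7275 0.2682 0.074 ]
redtop [0.7083 0.3651 0.074 ]
```

{"name": "apply_moves", "arguments": {"rows": [[0.07,[0,0,0.04],[0,0,0]],[0.07,[0,0,0.045],[0,0,0]],[0.07,[0,0,0.035],[0,0,0]],[0.07,[0,0,0.015],[0,0,0]],[0.07,[0,0,0],[0,0,0]],[0.03,[0,0,0],[0,0,0]],[0.03,[0,0,0],[0,0,0]],[0.03,[0,0,0],[0,0,0]]], "squeeze": 40}}

```text
t: 7.15
tool_pos: [0.5718, 0.4131, 0.0387]
tcp_rot: [-180.0, 0.2, -139.0]
wrist_force: [0.3, -2.2, 9.7]
width: 0.0355
gripper_force: 41.0
```

{"name": "apply_moves", "arguments": {"rows": [[0.03,[0,0,-0.02],[0,0,0]],[0.03,[0,0,-0.04],[0,0,0]],[0.03,[0,0,-0.04],[0,0,0]],[0.03,[0,0,-0.02],[0,0,0]]]}}

```text
t: 7.55
tool_pos: [0.5718, 0.4133, 0.1618]
tcp_rot: [-179.9, 0.3, -139.0]
wrist_force: [0.6, 1.1, -0.2]
width: 0.0356
gripper_force: 40.0
```

```bash
python3 plan.py .452,-.063,.155,103 .452,-.063,.045,103
```

```text
at [0.5718 0.4133 0.1618] [-179.9    0.3 -139. ] t 7.5 w 0.0356
-> .452,-.063,.155,103 11 rows
[0.037, -0.026, 0.0] [0.0, 0.0, 2.5]
[0.035, -0.027, 0.0] [0.0, 0.0, 2.5]
[0.034, -0.029, 0.001] [0.0, 0.0, 2.5]
[0.033, -0.03, 0.0] [0.0, 0.0, 2.5]
[0.032, -0.031, 0.001] [0.0, 0.0, 2.5]
[0.03, -0.033, 0.0] [0.0, 0.0, 2.5]
[0.029, -0.034, 0.001] [0.0, 0.0, 2.5]
[0.027, -0.035, 0.0] [0.0, 0.0, 2.5]
[0.026, -0.037, 0.001] [0.0, 0.0, 2.5]
[0.024, -0.037, 0.0] [0.0, 0.0, 2.5]
[0.023, -0.039, 0.001] [0.0, 0.0, 2.5]
-> .452,-.063,.045,103 3 rows
[0.0, -0.0, 0.037] [0.0, 0.1, 0.2]
[0.0, -0.0, 0.036] [0.0, 0.1, 0.2]
[-0.0, -0.0, 0.037] [0.0, 0.1, 0.2]
```

{"name": "apply_moves", "arguments": {"rows": [[0.03,[0.037,-0.026,0],[0,0,2.5]],[0.03,[0.035,-0.027,0],[0,0,2.5]],[0.03,[0.034,-0.029,0],[0,0,2.5]],[0.03,[0.033,-0.03,0],[0,0,2.5]],[0.03,[0.032,-0.031,0],[0,0,2.5]],[0.03,[0.03,-0.033,0],[0,0,2.5]],[0.03,[0.029,-0.034,0],[0,0,2.5]],[0.03,[0.027,-0.035,0],[0,0,2.5]]]}}

```text
t: 8.35
tool_pos: [0.4835, 0.0652, 0.1576]
tcp_rot: [-179.9, 0.1, -159.1]
wrist_force: [0.8, 0.9, -0.7]
width: 0.0355
gripper_force: 40.1
```

{"name": "apply_moves", "arguments": {"rows": [[0.03,[0.026,-0.037,0],[0,0,2.5]],[0.03,[0.024,-0.037,0],[0,0,2.5]],[0.03,[0.023,-0.039,0],[0,0,2.5]],[0.03,[0,0,0],[0,0,0]],[0.03,[0,0,0],[0,0,0]]]}}

```text
t: 8.85
tool_pos: [0.4507, -0.0646, 0.1574]
tcp_rot: [-179.9, 0.1, -166.6]
wrist_force: [-0.6, 0.3, -1.2]
width: 0.0355
gripper_force: 40.3
```

```bash
python3 plan.py .452,-.063,.0465,103
```

```text
at [ 0.4507 -0.0646  0.1574] [-1.799e+02  1.000e-01 -1.666e+02] t 8.8 w 0.0355
-> .452,-.063,.0465,103 3 rows
[-0.0, 0.0, 0.037] [-0.0, 0.0, 0.1]
[-0.001, 0.001, 0.037] [-0.0, 0.0, 0.1]
[-0.0, 0.0, 0.037] [-0.0, 0.0, 0.1]
```

{"name": "apply_moves", "arguments": {"rows": [[0.03,[0,0,0.035],[0,0,0]],[0.03,[0,0.001,0.04],[0,0,0]],[0.03,[0,0,0.025],[0,0,0]],[0.03,[0,0,0.01],[0,0,0]],[0.03,[0,0,0.003],[0,0,0]],[0.03,[0,0,0],[0,0,0]],[0.03,[0,0,0],[0,0,0]]]}}

```text
t: 9.55
tool_pos: [0.4512, -0.0627, 0.0446]
tcp_rot: [-179.9, 0.1, -166.5]
wrist_force: [-0.7, -0.5, -0.6]
width: 0.0356
gripper_force: 40.3
```

{"name": "apply_moves", "arguments": {"rows": [[0.03,[0,0,0.002],[0,0,0]],[0.03,[0,0,0.001],[0,0,0]],[0.03,[0,0,0.001],[0,0,0]],[0.03,[0,0,0],[0,0,0]]]}}

```text
t: 9.95
tool_pos: [0.451, -0.0629, 0.0416]
tcp_rot: [-179.9, 0.1, -166.5]
wrist_force: [-13.5, 3.3, 37.4]
width: 0.0357
gripper_force: 44.8
```

{"name": "apply_moves", "arguments": {"rows": [[0.03,[0,0,-0.001],[0,0,0]],[0.042,[0,0,0],[0,0,0]],[0.05,[0,0,0],[0,0,0]],[0.056,[0,0,0],[0,0,0]],[0.056,[0,0,-0.02],[0,0,0]],[0.056,[0,0,-0.04],[0,0,0]],[0.056,[0,0,-0.045],[0,0,0]],[0.056,[0,0,-0.02],[0,0,0]]]}}

```text
t: 10.75
tool_pos: [0.4512, -0.0629, 0.1689]
tcp_rot: [-179.9, 0.2, -166.5]
wrist_force: [0.4, -0.4, -0.2]
width: 0.056
gripper_force: 0.0
```

```bash
python3 plan.py .624,.296,.17,35 .624,.296,.028,35
```

```text
at [ 0.4512 -0.0629  0.1689] [-179.9    0.2 -166.5] t 10.8 w 0.056
-> .624,.296,.17,35 9 rows
[-0.028, 0.034, -0.0] [0.0, 0.0, 7.6]
[-0.023, 0.038, -0.0] [0.0, 0.0, 7.6]
[-0.018, 0.04, -0.0] [0.0, 0.0, 7.6]
[-0.013, 0.043, -0.0] [0.0, 0.0, 7.6]
[-0.007, 0.044, -0.0] [0.0, 0.0, 7.6]
[-0.001, 0.044, -0.0] [0.0, 0.0, 7.6]
[0.005, 0.044, -0.0] [0.0, 0.0, 7.6]
[0.011, 0.043, -0.0] [0.0, 0.0, 7.6]
[0.016, 0.041, -0.001] [0.0, 0.0, 7.6]
-> .624,.296,.028,35 4 rows
[0.0, -0.0, 0.036] [0.0, 0.0, 0.0]
[0.0, -0.0, 0.035] [0.0, 0.0, 0.0]
[0.0, -0.0, 0.036] [0.0, 0.0, 0.0]
[0.001, -0.001, 0.035] [0.0, 0.0, 0.0]
```

{"name": "apply_moves", "arguments": {"rows": [[0.065,[-0.028,0.034,0],[0,0,7.6]],[0.065,[-0.023,0.038,0],[0,0,7.6]],[0.065,[-0.018,0.04,0],[0,0,7.6]],[0.065,[-0.013,0.043,0],[0,0,7.6]],[0.065,[-0.007,0.044,0],[0,0,7.6]],[0.065,[-0.001,0.044,0],[0,0,7.6]],[0.065,[0.005,0.044,0],[0,0,7.6]],[0.065,[0.011,0.043,0],[0,0,7.6]]]}}

```text
t: 11.55
tool_pos: [0.5963, 0.254, 0.165]
tcp_rot: [-180.0, -0.0, 133.7]
wrist_force: [1.6, -0.9, 0.7]
width: 0.0653
gripper_force: 0.0
```

{"name": "apply_moves", "arguments": {"rows": [[0.065,[0.016,0.041,0],[0,0,7.6]],[0.065,[0,0,0],[0,0,0]],[0.065,[0,0,0],[0,0,0]]]}}

```text
t: 11.85
tool_pos: [0.6141, 0.2928, 0.1642]
tcp_rot: [-179.9, -0.0, 126.5]
wrist_force: [-1.0, -0.8, 0.1]
width: 0.0649
gripper_force: 0.0
```

```bash
python3 plan.py .624,.296,.028,35
python3 - <<'E'
from cell import capture
import cv2,pickle
c=capture("wrist");pickle.dump(c,open("w2.pkl","wb"));cv2.imwrite("pics/w2.png",cv2.resize(c["img"][:,:,::-1],(800,600)))
E
```

```text
at [0.6141 0.2928 0.1642] [-179.9   -0.   126.5] t 11.8 w 0.0649
-> .624,.296,.028,35 3 rows
[-0.001, 0.003, 0.045] [-0.0, -0.0, 0.5]
[-0.001, 0.004, 0.046] [-0.0, -0.0, 0.5]
[-0.001, 0.003, 0.045] [-0.0, -0.0, 0.5]
```

View pics/w2.png

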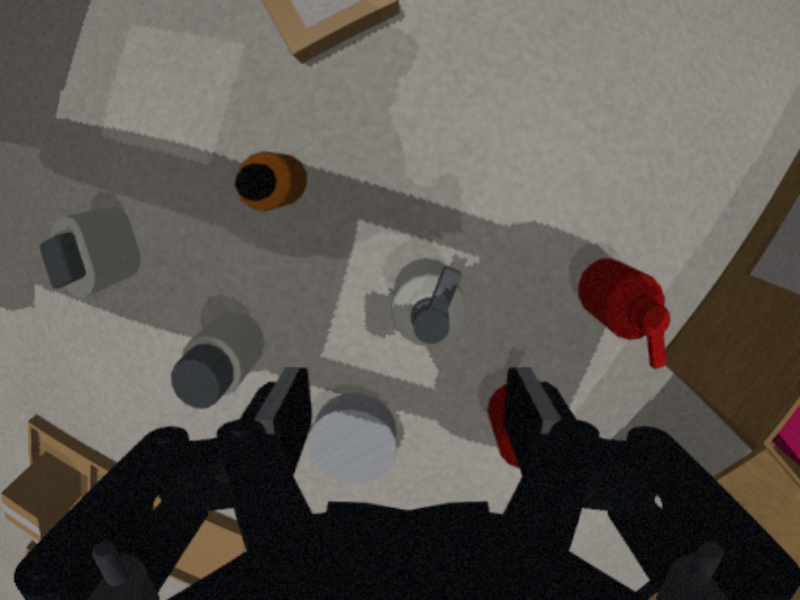

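The wrist view shows the white pump bottle with its head at (431,323) and nozzle to (450,275), centred between the fingers. The red ones at (625,300) and (510,425), and the tin at (352,440), are clear. The dropper bulb is at (257,182).

```bash
python3 - <<'E'
from h import *
c=pickle.load(open("w2.pkl","rb"))
for n,p,z in(("head",(431,324),.074),("shoulder",(428,305),.05),("drop",(256,182),.074),("oval",(61,260),.076)):print(n,wat(c,np.array(p)/1.5625,z).round(4))
E
python3 plan.py .6235,.296,.07,35
```

```text
head [0.6269 0.2957 0.074 ]
shoulder [0.6248 0.2977 0.05  ]
drop [0.5159 0.3028 0.074 ]
oval [0.4318 0.1981 0.076 ]
at [0.614  0.2919 0.1647] [-179.9   -0.   126.5] t 11.9 w 0.0652
-> .6235,.296,.07,35 3 rows
[-0.001, 0.003, 0.032] [-0.0, -0.0, 0.5]
[-0.001, 0.004, 0.031] [-0.0, -0.0, 0.5]
[-0.0, 0.003, 0.032] [-0.0, -0.0, 0.5]
```

{"name": "apply_moves", "arguments": {"rows": [[0.065,[-0.001,0.004,0.032],[0,0,0]],[0.065,[-0.001,0.004,0.032],[0,0,0]],[0.065,[0,0.003,0.032],[0,0,0]],[0.065,[0,0,0.025],[0,0,0]],[0.065,[0,0,0.014],[0,0,0]],[0.065,[0,0,0],[0,0,0]]]}}

```text
t: 12.5
tool_pos: [0.6235, 0.2959, 0.0289]
tcp_rot: [-179.9, -0.0, 126.4]
wrist_force: [0.7, -0.0, 0.3]
width: 0.0654
gripper_force: 0.0
```

{"name": "apply_moves", "arguments": {"rows": [[0.035,[0,0,0],[0,0,0]],[0.035,[0,0,0],[0,0,0]],[0.035,[0,0,0],[0,0,0]],[0.035,[0,0,0],[0,0,0]]], "squeeze": 40}}

```text
t: 12.9
tool_pos: [0.6252, 0.2971, 0.0325]
tcp_rot: [179.9, 0.1, 126.4]
wrist_force: [-0.1, -1.7, 6.7]
width: 0.0405
gripper_force: 41.2
```

{"name": "apply_moves", "arguments": {"rows": [[0.035,[0,0,-0.02],[0,0,0]],[0.035,[0,0,-0.04],[0,0,0]],[0.035,[0,0,-0.04],[0,0,0]],[0.035,[0,0,-0.02],[0,0,0]]]}}

```text
t: 13.3
tool_pos: [0.6252, 0.2974, 0.1555]
tcp_rot: [179.7, 0.1, 126.4]
wrist_force: [0.3, 0.1, -1.5]
width: 0.041
gripper_force: 41.0
```

```bash
python3 plan.py .6147,-.0263,.152,103
```

```text
at [0.6252 0.2974 0.1555] [1.797e+02 1.000e-01 1.264e+02] t 13.3 w 0.041
-> .6147,-.0263,.152,103 9 rows
[-0.028, -0.022, 0.0] [0.0, 0.0, -7.4]
[-0.025, -0.026, 0.0] [0.0, 0.0, -7.4]
[-0.022, -0.029, 0.0] [0.0, 0.0, -7.4]
[-0.018, -0.031, 0.0] [0.0, 0.0, -7.4]
[-0.014, -0.033, 0.001] [0.0, 0.0, -7.4]
[-0.009, -0.035, 0.0] [0.0, 0.0, -7.4]
[-0.004, -0.036, 0.001] [0.0, 0.0, -7.4]
[0.0, -0.036, 0.0] [0.0, 0.0, -7.4]
[0.005, -0.035, 0.001] [0.0, 0.0, -7.4]
```

{"name": "apply_moves", "arguments": {"rows": [[0.035,[-0.028,-0.022,0],[0,0,-7.4]],[0.035,[-0.025,-0.026,0],[0,0,-7.4]],[0.035,[-0.022,-0.029,0],[0,0,-7.4]],[0.035,[-0.018,-0.031,0],[0,0,-7.4]],[0.035,[-0.014,-0.033,0],[0,0,-7.4]],[0.035,[-0.009,-0.035,0],[0,0,-7.4]],[0.035,[-0.004,-0.036,0],[0,0,-7.4]],[0.035,[0,-0.036,0],[0,0,-7.4]]]}}

```text
t: 14.1
tool_pos: [0.6148, 0.0076, 0.1515]
tcp_rot: [-180.0, 0.1, -174.1]
wrist_force: [0.5, 0.9, -0.8]
width: 0.0409
gripper_force: 41.0
```

{"name": "apply_moves", "arguments": {"rows": [[0.035,[0.005,-0.035,0],[0,0,-7.4]],[0.035,[0,0,0],[0,0,0]],[0.035,[0,0,0],[0,0,0]]]}}

```text
t: 14.4
tool_pos: [0.6134, -0.0269, 0.1512]
tcp_rot: [-180.0, 0.1, -167.2]
wrist_force: [-0.0, 0.7, -1.6]
width: 0.0408
gripper_force: 41.1
```

```bash
python3 plan.py .6147,-.0263,.039,103
```

```text
at [ 0.6134 -0.0269  0.1512] [-1.800e+02  1.000e-01 -1.672e+02] t 14.4 w 0.0408
-> .6147,-.0263,.039,103 3 rows
[-0.0, 0.0, 0.037] [-0.0, 0.0, -0.1]
[-0.001, 0.0, 0.038] [-0.0, 0.0, -0.1]
[-0.0, 0.0, 0.037] [-0.0, 0.0, -0.1]
```

{"name": "apply_moves", "arguments": {"rows": [[0.035,[-0.001,0,0.035],[0,0,0]],[0.035,[0,0,0.04],[0,0,0]],[0.035,[0,0,0.025],[0,0,0]],[0.035,[0,0,0.01],[0,0,0]],[0.035,[0,0,0.003],[0,0,0]],[0.035,[0,0,0.001],[0,0,0]],[0.035,[0,0,0],[0,0,0]]]}}

```text
t: 15.1
tool_pos: [0.6151, -0.0259, 0.0378]
tcp_rot: [-180.0, 0.1, -167.0]
wrist_force: [0.3, -1.2, -1.4]
width: 0.0407
gripper_force: 41.1
```

{"name": "apply_moves", "arguments": {"rows": [[0.035,[0,0,0.001],[0,0,0]],[0.035,[0,0,0.001],[0,0,0]],[0.035,[0,0,0],[0,0,0]]]}}

```text
t: 15.4
tool_pos: [0.6148, -0.0261, 0.0354]
tcp_rot: [-180.0, 0.1, -167.0]
wrist_force: [-2.2, -0.5, 6.5]
width: 0.0407
gripper_force: 41.7
```

{"name": "apply_moves", "arguments": {"rows": [[0.045,[0,0,0],[0,0,0]],[0.052,[0,0,0],[0,0,0]],[0.06,[0,0,0],[0,0,0]],[0.06,[0,0,-0.02],[0,0,0]],[0.06,[0,0,-0.04],[0,0,0]],[0.06,[0,0,-0.045],[0,0,0]],[0.06,[0,0,-0.03],[0,0,0]]]}}

```text
t: 16.1
tool_pos: [0.6148, -0.0261, 0.1726]
tcp_rot: [-179.9, 0.1, -167.0]
wrist_force: [1.1, 0.9, -0.0]
width: 0.0603
gripper_force: 0.0
```

```bash
python3 plan.py .509,.298,.165,90 .509,.298,.02,90
python3 - <<'E'
from cell import capture
import cv2,pickle
c=capture("wrist");cv2.imwrite("pics/w3.png",cv2.resize(c["img"][:,:,::-1],(800,600)))
E
```

```text
at [ 0.6148 -0.0261  0.1726] [-1.799e+02  1.000e-01 -1.670e+02] t 16.1 w 0.0603
-> .509,.298,.165,90 8 rows
[0.004, 0.042, 0.001] [-0.0, 0.0, 1.6]
[0.005, 0.042, 0.001] [-0.0, 0.0, 1.6]
[0.006, 0.042, 0.001] [-0.0, 0.0, 1.6]
[0.007, 0.042, 0.001] [-0.0, 0.0, 1.6]
[0.009, 0.042, 0.001] [-0.0, 0.0, 1.6]
[0.01, 0.042, 0.001] [-0.0, 0.0, 1.6]
[0.011, 0.041, 0.001] [-0.0, 0.0, 1.6]
[0.011, 0.041, 0.0] [-0.0, 0.0, 1.6]
-> .509,.298,.02,90 4 rows
[0.0, 0.0, 0.036] [-0.0, 0.0, 0.0]
[0.0, 0.0, 0.036] [-0.0, 0.0, 0.0]
[0.0, 0.0, 0.037] [-0.0, 0.0, 0.0]
[0.001, 0.0, 0.036] [-0.0, 0.0, 0.0]
```

View pics/w3.png

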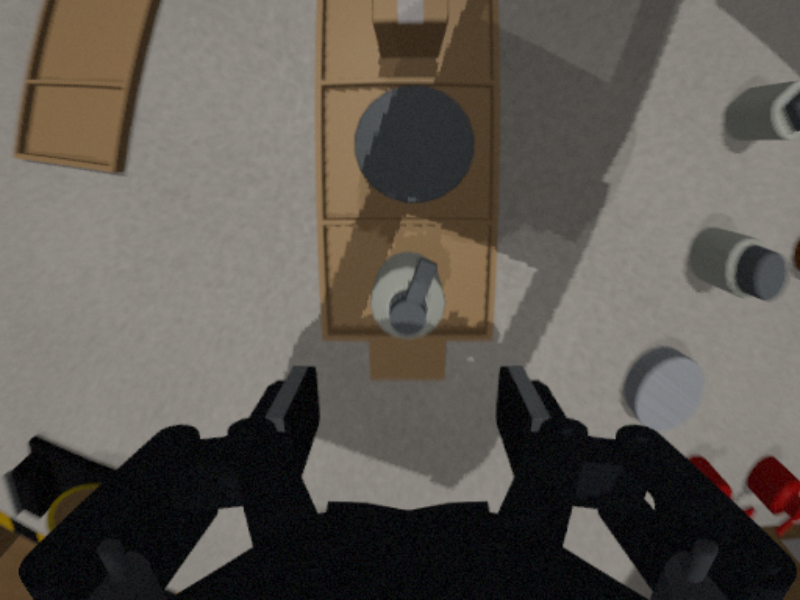

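The long tray is filled: carton at the top, jar lid at (414,143) in the middle cell, and pump bottle upright at (408,295) in the tab-end cell. Next is the dropper bottle.

{"name": "apply_moves", "arguments": {"rows": [[0.06,[0.004,0.042,0.001],[0,0,1.6]],[0.06,[0.005,0.042,0.001],[0,0,1.6]],[0.06,[0.006,0.042,0.001],[0,0,1.6]],[0.06,[0.007,0.042,0.001],[0,0,1.6]],[0.06,[0.009,0.042,0.001],[0,0,1.6]],[0.06,[0.01,0.042,0.001],[0,0,1.6]],[0.06,[0.011,0.041,0.001],[0,0,1.6]],[0.06,[0.011,0.041,0],[0,0,1.6]]]}}

```text
t: 16.95
tool_pos: [0.5078, 0.2992, 0.162]
tcp_rot: [-180.0, -0.0, -179.9]
wrist_force: [1.5, -0.2, 0.4]
width: 0.0597
gripper_force: 0.0
```

{"name": "apply_moves", "arguments": {"rows": [[0.06,[0,0,0],[0,0,0]],[0.06,[0,0,0],[0,0,0]]]}}

```text
t: 17.15
tool_pos: [0.5083, 0.2984, 0.162]
tcp_rot: [-180.0, -0.0, -179.7]
wrist_force: [0.2, -0.1, 0.4]
width: 0.0597
gripper_force: 0.0
```

```bash
python3 plan.py .509,.298,.1,90
python3 - <<'E'
from cell import capture
import cv2,pickle
c=capture("wrist");pickle.dump(c,open("w4.pkl","wb"));cv2.imwrite("pics/w4.png",cv2.resize(c["img"][:,:,::-1],(800,600)))
E
```

```text
at [0.5083 0.2984 0.162 ] [-180.    -0.  -179.7] t 17.1 w 0.0597
-> .509,.298,.1,90 2 rows
[-0.0, -0.0, 0.031] [-0.0, -0.0, 0.2]
[-0.001, -0.0, 0.031] [-0.0, -0.0, 0.2]
```

View pics/w4.png

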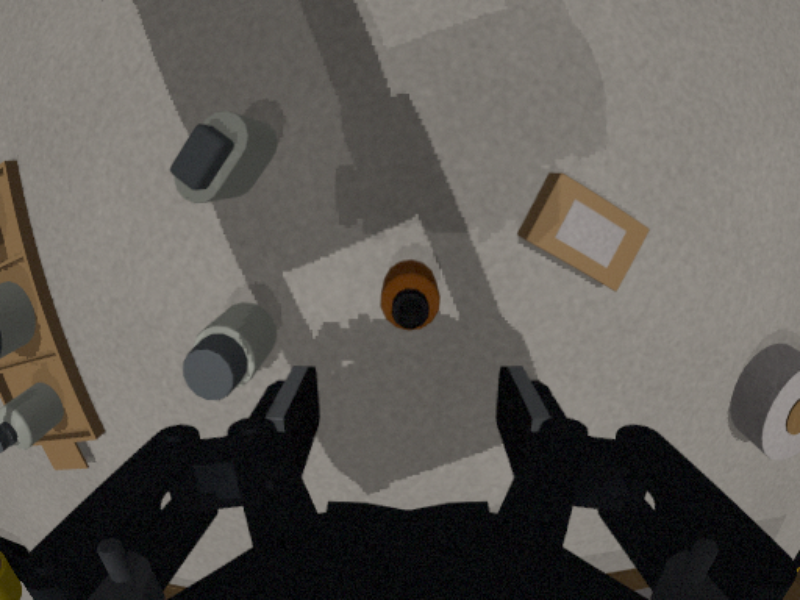

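The dropper bulb at (410,309) is centred between the fingers. The plain bottle at (215,365) is well clear.

Run:
```python
from h import *
c=pickle.load(open("w4.pkl","rb"))
for n,p,z in(("drop",(410,310),.074),("oval",(203,157),.076),("a",(186,180),.076),("b",(220,132),.076)):print(n,wat(c,np.array(p)/1.5625,z).round(4))
```

```text
drop [0.5054 0.2989 0.074 ]
oval [0.4279 0.1978 0.076 ]
a [0.4386 0.1878 0.076 ]
b [0.4164 0.2072 0.076 ]
```

{"name": "apply_moves", "arguments": {"rows": [[0.06,[0,0,0.035],[0,0,0]],[0.06,[0,0,0.035],[0,0,0]],[0.06,[0,0,0.035],[0,0,0]],[0.06,[0,0,0.025],[0,0,0]],[0.06,[0,0,0.012],[0,0,0]],[0.06,[0,0,0],[0,0,0]]]}}

```text
t: 17.8
tool_pos: [0.5086, 0.2966, 0.0191]
tcp_rot: [-179.9, -0.1, -179.9]
wrist_force: [-1.1, 1.0, 0.0]
width: 0.0601
gripper_force: 0.0
```

{"name": "apply_moves", "arguments": {"rows": [[0.028,[0,0,0],[0,0,0]],[0.028,[0,0,0],[0,0,0]],[0.028,[0,0,0],[0,0,0]],[0.028,[0,0,0],[0,0,0]],[0.028,[0,0,0],[0,0,0]]], "squeeze": 40}}

```text
t: 18.3
tool_pos: [0.5097, 0.2979, 0.0221]
tcp_rot: [180.0, 0.2, -179.8]
wrist_force: [0.2, -2.8, 8.8]
width: 0.0325
gripper_force: 40.3
```

{"name": "apply_moves", "arguments": {"rows": [[0.028,[0,0,-0.02],[0,0,0]],[0.028,[0,0,-0.04],[0,0,0]],[0.028,[0,0,-0.045],[0,0,0]],[0.028,[0,0,-0.035],[0,0,0]]]}}

```text
t: 18.7
tool_pos: [0.509, 0.2979, 0.1639]
tcp_rot: [179.9, 0.1, -179.8]
wrist_force: [0.4, 0.6, -1.3]
width: 0.0325
gripper_force: 40.0
```

```bash
python3 plan.py .548,-.297,.165,90
```

```text
at [0.509  0.2979 0.1639] [ 1.799e+02  1.000e-01 -1.798e+02] t 18.7 w 0.0325
-> .548,-.297,.165,90 13 rows
[-0.003, -0.046, -0.0] [0.0, 0.0, 0.0]
[-0.003, -0.046, -0.0] [0.0, 0.0, 0.0]
[-0.003, -0.046, -0.0] [0.0, 0.0, 0.0]
[-0.003, -0.046, -0.0] [0.0, 0.0, 0.0]
[-0.003, -0.046, -0.0] [0.0, 0.0, 0.0]
[-0.003, -0.046, -0.0] [0.0, 0.0, 0.0]
[-0.003, -0.046, -0.0] [0.0, 0.0, 0.0]
[-0.003, -0.045, -0.0] [0.0, 0.0, 0.0]
[-0.003, -0.046, -0.0] [0.0, 0.0, 0.0]
[-0.002, -0.045, -0.0] [0.0, 0.0, 0.0]
[-0.003, -0.046, -0.001] [0.0, 0.0, 0.0]
[-0.002, -0.045, -0.0] [0.0, 0.0, 0.0]
[-0.003, -0.046, -0.001] [0.0, 0.0, 0.0]
```

{"name": "apply_moves", "arguments": {"rows": [[0.028,[-0.003,-0.046,0],[0,0,0]],[0.028,[-0.003,-0.046,0],[0,0,0]],[0.028,[-0.003,-0.046,0],[0,0,0]],[0.028,[-0.003,-0.046,0],[0,0,0]],[0.028,[-0.003,-0.046,0],[0,0,0]],[0.028,[-0.003,-0.046,0],[0,0,0]],[0.028,[-0.003,-0.046,0],[0,0,0]],[0.028,[-0.003,-0.045,0],[0,0,0]]]}}

```text
t: 19.5
tool_pos: [0.5339, -0.0711, 0.1614]
tcp_rot: [-180.0, 0.1, -179.8]
wrist_force: [1.2, 0.4, -1.2]
width: 0.0326
gripper_force: 40.1
```

{"name": "apply_moves", "arguments": {"rows": [[0.028,[-0.003,-0.046,0],[0,0,0]],[0.028,[-0.002,-0.045,0],[0,0,0]],[0.028,[-0.003,-0.046,0],[0,0,0]],[0.028,[-0.002,-0.045,0],[0,0,0]],[0.028,[-0.003,-0.046,0],[0,0,0]],[0.028,[0,0,0],[0,0,0]],[0.028,[0,0,0],[0,0,0]]]}}

```text
t: 20.2
tool_pos: [0.5475, -0.298, 0.1607]
tcp_rot: [-180.0, 0.0, -179.9]
wrist_force: [-0.2, 0.7, -1.6]
width: 0.0326
gripper_force: 40.3
```

```bash
python3 plan.py .548,-.297,.029,90
python3 - <<'E'
from cell import capture
import cv2,pickle
c=capture("wrist");pickle.dump(c,open("w5.pkl","wb"));cv2.imwrite("pics/w5.png",cv2.resize(c["img"][:,:,::-1],(800,600)))
E
```

```text
at [ 0.5475 -0.298   0.1607] [-180.     0.  -179.9] t 20.2 w 0.0326
-> .548,-.297,.029,90 3 rows
[-0.0, 0.0, 0.044] [-0.0, 0.0, 0.0]
[-0.0, 0.001, 0.044] [-0.0, 0.0, 0.0]
[-0.0, 0.0, 0.044] [-0.0, 0.0, 0.0]
```

View pics/w5.png

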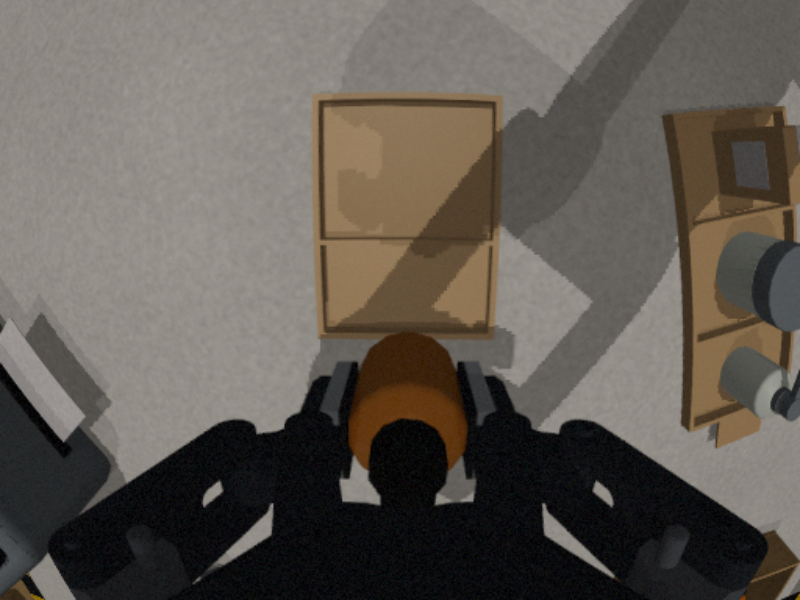

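The wrist view shows the dropper held upright and the short tray rim at (314,95), (502,97), (495,338) and (318,338), with the divider at row 240. I'll check the tray pose from this.

Run:
```python
from h import *
c=pickle.load(open("w5.pkl","rb"))
P=np.array([wat(c,np.array(p)/1.5625,.015) for p in((314,95),(502,97),(495,338),(318,338))]);print(P.round(4),P.mean(0).round(4))
print([wat(c,np.array(p)/1.5625,.015).round(4) for p in((408,240),(408,335))])
```

```text
[[ 0.4306 -0.3538  0.015 ]
 [ 0.4316 -0.2433  0.015 ]
 [ 0.5809 -0.2427  0.015 ]
 [ 0.5811 -0.3558  0.015 ]] [ 0.5061 -0.2989  0.015 ]
[array([ 0.5187, -0.2985,  0.015 ]), array([ 0.5787, -0.2983,  0.015 ])]
```

{"name": "apply_moves", "arguments": {"rows": [[0.028,[-0.001,0,0.035],[0,0,0]],[0.028,[0,0,0.04],[0,0,0]],[0.028,[0,0,0.035],[0,0,0]],[0.028,[0,0,0.015],[0,0,0]],[0.028,[0,0,0.005],[0,0,0]],[0.028,[0,0,0.002],[0,0,0]],[0.028,[0,0,0],[0,0,0]]]}}

```text
t: 20.95
tool_pos: [0.5495, -0.2974, 0.03]
tcp_rot: [-179.9, 0.1, -179.8]
wrist_force: [0.3, -0.8, -1.2]
width: 0.0325
gripper_force: 40.3
```

{"name": "apply_moves", "arguments": {"rows": [[0.028,[0,0,0.002],[0,0,0]],[0.028,[0,0,0.001],[0,0,0]],[0.028,[0,0,0.001],[0,0,0]],[0.028,[0,0,0.001],[0,0,0]],[0.028,[0,0,0],[0,0,0]]]}}

```text
t: 21.45
tool_pos: [0.549, -0.2974, 0.025]
tcp_rot: [-180.0, 0.0, -179.8]
wrist_force: [-7.2, 4.0, 18.6]
width: 0.0331
gripper_force: 42.4
```

{"name": "apply_moves", "arguments": {"rows": [[0.028,[0,0,-0.001],[0,0,0]],[0.037,[0,0,0],[0,0,0]],[0.045,[0,0,0],[0,0,0]],[0.055,[0,0,0],[0,0,0]],[0.055,[0,0,-0.02],[0,0,0]],[0.055,[0,0,-0.045],[0,0,0]],[0.055,[0,0,-0.045],[0,0,0]],[0.055,[0,0,-0.03],[0,0,0]]]}}

```text
t: 22.25
tool_pos: [0.5491, -0.2974, 0.1676]
tcp_rot: [-179.9, 0.1, -179.8]
wrist_force: [-0.1, -0.7, -0.6]
width: 0.0546
gripper_force: 0.0
```

```bash
python3 plan.py .427,.195,.165,49
```

```text
at [ 0.5491 -0.2974  0.1676] [-1.799e+02  1.000e-01 -1.798e+02] t 22.2 w 0.0546
-> .427,.195,.165,49 11 rows
[0.011, 0.045, 0.0] [-0.0, 0.0, 3.7]
[0.014, 0.044, 0.0] [-0.0, 0.0, 3.7]
[0.017, 0.043, 0.0] [-0.0, 0.0, 3.7]
[0.019, 0.042, 0.0] [-0.0, 0.0, 3.7]
[0.022, 0.04, 0.0] [-0.0, 0.0, 3.7]
[0.025, 0.039, 0.0] [-0.0, 0.0, 3.7]
[0.027, 0.037, 0.0] [-0.0, 0.0, 3.7]
[0.029, 0.036, 0.0] [-0.0, 0.0, 3.7]
[0.032, 0.034, 0.001] [-0.0, 0.0, 3.7]
[0.034, 0.031, 0.0] [-0.0, 0.0, 3.7]
[0.035, 0.029, 0.001] [-0.0, 0.0, 3.7]
```

{"name": "apply_moves", "arguments": {"rows": [[0.055,[0.011,0.045,0],[0,0,3.7]],[0.055,[0.014,0.044,0],[0,0,3.7]],[0.055,[0.017,0.043,0],[0,0,3.7]],[0.055,[0.019,0.042,0],[0,0,3.7]],[0.055,[0.022,0.04,0],[0,0,3.7]],[0.055,[0.025,0.039,0],[0,0,3.7]],[0.055,[0.027,0.037,0],[0,0,3.7]],[0.055,[0.029,0.036,0],[0,0,3.7]]]}}

```text
t: 23.05
tool_pos: [0.459, 0.0624, 0.1645]
tcp_rot: [180.0, 0.0, 150.4]
wrist_force: [1.0, 0.1, 0.7]
width: 0.0549
gripper_force: 0.0
```

{"name": "apply_moves", "arguments": {"rows": [[0.06,[0.032,0.034,0],[0,0,3.7]],[0.06,[0.034,0.031,0],[0,0,3.7]],[0.06,[0.035,0.029,0],[0,0,3.7]],[0.06,[0,0,0],[0,0,0]],[0.06,[0,0,0],[0,0,0]]]}}

```text
t: 23.55
tool_pos: [0.4261, 0.1957, 0.1643]
tcp_rot: [-180.0, 0.0, 139.7]
wrist_force: [0.1, -0.3, 0.7]
width: 0.0602
gripper_force: 0.0
```

```bash
python3 plan.py .427,.195,.1,49
python3 - <<'E'
from cell import capture
import cv2,pickle
c=capture("wrist");pickle.dump(c,open("w6.pkl","wb"));cv2.imwrite("pics/w6.png",cv2.resize(c["img"][:,:,::-1],(800,600)))
E
```

```text
at [0.4261 0.1957 0.1643] [-180.     0.   139.7] t 23.6 w 0.0602
-> .427,.195,.1,49 2 rows
[-0.001, 0.0, 0.032] [-0.0, 0.0, 0.3]
[-0.0, 0.0, 0.032] [-0.0, 0.0, 0.3]
```

View pics/w6.png

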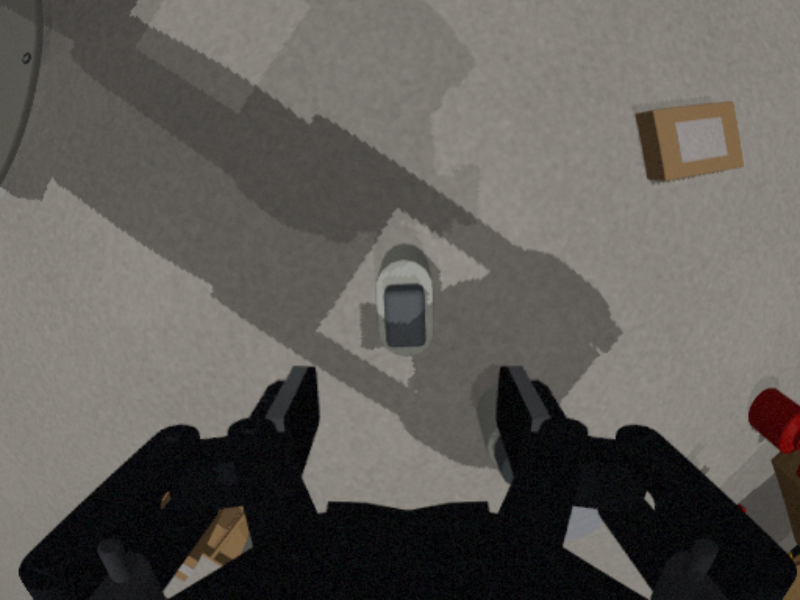

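The wrist view shows the oval bottle's cap centred at (405,316), square to the fingers to within about 2°. The plain bottle at (490,430) is clear of the finger's landing spot.

{"name": "apply_moves", "arguments": {"rows": [[0.06,[0,0,0.035],[0,0,0]],[0.06,[0,0,0.035],[0,0,0]],[0.06,[0,0,0.035],[0,0,0]],[0.06,[0,0,0.02],[0,0,0]],[0.06,[0,0,0.008],[0,0,0]],[0.06,[0,0,0],[0,0,0]]]}}

```text
t: 24.2
tool_pos: [0.4265, 0.1939, 0.0309]
tcp_rot: [-179.9, -0.0, 139.4]
wrist_force: [-0.2, 0.8, 0.6]
width: 0.0599
gripper_force: 0.0
```

{"name": "apply_moves", "arguments": {"rows": [[0.024,[0,0,0],[0,0,0]],[0.024,[0,0,0],[0,0,0]],[0.024,[0,0,0],[0,0,0]],[0.024,[0,0,0],[0,0,0]],[0.024,[0,0,0],[0,0,0]]], "squeeze": 40}}

```text
t: 24.7
tool_pos: [0.4272, 0.1949, 0.0326]
tcp_rot: [179.9, 0.1, 139.5]
wrist_force: [-1.0, -2.9, 4.9]
width: 0.0296
gripper_force: 39.3
```

{"name": "apply_moves", "arguments": {"rows": [[0.024,[0,0,-0.02],[0,0,0]],[0.024,[0,0,-0.04],[0,0,0]],[0.024,[0,0,-0.045],[0,0,0]],[0.024,[0,0,-0.025],[0,0,0]]]}}

```text
t: 25.1
tool_pos: [0.4272, 0.1951, 0.1656]
tcp_rot: [179.8, 0.2, 139.5]
wrist_force: [0.8, 0.2, -2.0]
width: 0.0298
gripper_force: 39.6
```

```bash
python3 plan.py .475,-.297,.163,89.5
```

```text
at [0.4272 0.1951 0.1656] [179.8   0.2 139.5] t 25.1 w 0.0298
-> .475,-.297,.163,89.5 11 rows
[-0.032, -0.031, 0.0] [0.0, 0.0, -3.6]
[-0.03, -0.033, 0.0] [0.0, 0.0, -3.6]
[-0.028, -0.035, 0.0] [0.0, 0.0, -3.6]
[-0.026, -0.037, 0.0] [0.0, 0.0, -3.6]
[-0.024, -0.038, 0.0] [0.0, 0.0, -3.6]
[-0.021, -0.04, 0.0] [0.0, 0.0, -3.6]
[-0.019, -0.041, 0.0] [0.0, 0.0, -3.6]
[-0.016, -0.042, 0.001] [0.0, 0.0, -3.6]
[-0.013, -0.043, 0.0] [0.0, 0.0, -3.6]
[-0.011, -0.044, 0.001] [0.0, 0.0, -3.6]
[-0.008, -0.044, 0.0] [0.0, 0.0, -3.6]
```

{"name": "apply_moves", "arguments": {"rows": [[0.024,[-0.032,-0.031,0],[0,0,-3.6]],[0.024,[-0.03,-0.033,0],[0,0,-3.6]],[0.024,[-0.028,-0.035,0],[0,0,-3.6]],[0.024,[-0.026,-0.037,0],[0,0,-3.6]],[0.024,[-0.024,-0.038,0],[0,0,-3.6]],[0.024,[-0.021,-0.04,0],[0,0,-3.6]],[0.024,[-0.019,-0.041,0],[0,0,-3.6]],[0.024,[-0.016,-0.042,0],[0,0,-3.6]]]}}

```text
t: 25.9
tool_pos: [0.4611, -0.1649, 0.1624]
tcp_rot: [-180.0, 0.1, 168.4]
wrist_force: [0.2, 0.4, -1.5]
width: 0.0294
gripper_force: 39.6
```

{"name": "apply_moves", "arguments": {"rows": [[0.024,[-0.013,-0.043,0],[0,0,-3.6]],[0.024,[-0.011,-0.044,0],[0,0,-3.6]],[0.024,[-0.008,-0.044,0],[0,0,-3.6]],[0.024,[0,0,0],[0,0,0]],[0.024,[0,0,0],[0,0,0]]]}}

```text
t: 26.4
tool_pos: [0.4741, -0.2979, 0.1616]
tcp_rot: [180.0, 0.0, 179.0]
wrist_force: [0.2, 0.5, -1.4]
width: 0.0296
gripper_force: 39.9
```

```bash
python3 plan.py .475,-.297,.039,89.5
```

```text
at [ 0.4741 -0.2979  0.1616] [180.   0. 179.] t 26.4 w 0.0296
-> .475,-.297,.039,89.5 3 rows
[-0.0, 0.0, 0.041] [0.0, 0.0, -0.2]
[-0.0, 0.0, 0.041] [0.0, 0.0, -0.2]
[-0.001, 0.001, 0.041] [0.0, 0.0, -0.2]
```

{"name": "apply_moves", "arguments": {"rows": [[0.024,[0,0,0.035],[0,0,0]],[0.024,[0,0,0.04],[0,0,0]],[0.024,[0,0,0.03],[0,0,0]],[0.024,[0,0,0.013],[0,0,0]],[0.024,[0,0,0.004],[0,0,0]],[0.024,[0,0,0.001],[0,0,0]],[0.024,[0,0,0],[0,0,0]]]}}

```text
t: 27.1
tool_pos: [0.475, -0.2975, 0.0399]
tcp_rot: [-179.9, 0.1, 179.1]
wrist_force: [-0.3, -0.1, -0.7]
width: 0.0298
gripper_force: 40.0
```

{"name": "apply_moves", "arguments": {"rows": [[0.024,[0,0,0.002],[0,0,0]],[0.024,[0,0,0.001],[0,0,0]],[0.024,[0,0,0.001],[0,0,0]],[0.024,[0,0,0],[0,0,0]]]}}

```text
t: 27.5
tool_pos: [0.4746, -0.2975, 0.0357]
tcp_rot: [-180.0, 0.0, 179.1]
wrist_force: [-4.9, 3.8, 15.3]
width: 0.0296
gripper_force: 41.8
```

{"name": "apply_moves", "arguments": {"rows": [[0.024,[0,0,-0.001],[0,0,0]],[0.033,[0,0,0],[0,0,0]],[0.042,[0,0,0],[0,0,0]],[0.05,[0,0,0],[0,0,0]],[0.05,[0,0,-0.02],[0,0,0]],[0.05,[0,0,-0.045],[0,0,0]],[0.05,[0,0,-0.045],[0,0,0]],[0.05,[0,0,-0.04],[0,0,0]]]}}

```text
t: 28.3
tool_pos: [0.4743, -0.2972, 0.1876]
tcp_rot: [-180.0, 0.0, 179.1]
wrist_force: [0.2, -0.2, -0.4]
width: 0.0501
gripper_force: 0.0
```

{"name": "apply_moves", "arguments": {"rows": [[0.05,[0.02,0,-0.04],[0,0,0]],[0.05,[0.03,0,-0.03],[0,0,0]],[0.05,[0.03,0,0],[0,0,0]],[0.05,[0.01,0,0],[0,0,0]],[0.05,[0,0,0],[0,0,0]]]}}

```text
t: 28.8
tool_pos: [0.3836, -0.2959, 0.2556]
tcp_rot: [-180.0, 0.0, 179.0]
wrist_force: [-0.0, 0.2, 0.4]
width: 0.0499
gripper_force: 0.0
```

Run:
```python
from cell import capture
import cv2
a=[cv2.resize(capture(n)["img"][:,:,::-1],(400,300),interpolation=cv2.INTER_AREA) for n in("wrist","side")]
t=cv2.resize(capture("top")["img"][:,:,::-1],(400,300),interpolation=cv2.INTER_AREA)
import numpy as np
cv2.imwrite("pics/end.png",np.vstack([np.hstack(a),np.hstack([t,t*0])]))
```

```text
(no output)
```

View pics/end.png

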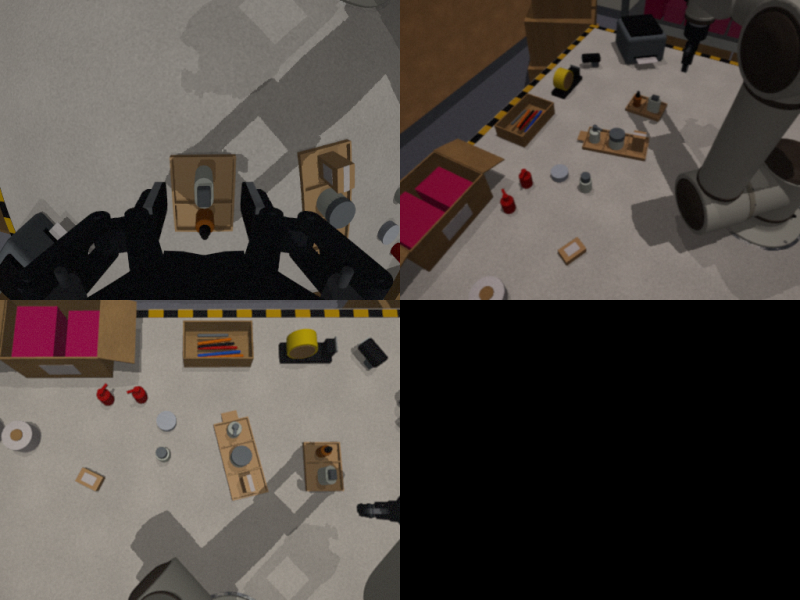

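All three views show the five pieces upright in their cells. In the top view (lower left) the pump bottle is at (235,428), jar (241,456), carton (247,483), dropper (325,451) and oval (330,475). The tin, plain bottle and flat carton have not moved.

```bash
python3 -c "from cell import job_done;print(job_done())"
```

```text
the job is handed in; nothing more can be done
None
```

I handed the job in at about 29 s of the 138 s allowed: all five pieces stand upright in their own cells, and the tin, plain bottle and flat carton look unmoved in the final pictures; `job_done` returned no verdict.

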